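# Tip the chassis flat and shut the slide tray

### The job

The aluminium chassis standing on edge in the pulled-out slide tray is too tall to go under the shelf. Using only pushes and lifting nothing, push on its deck (the closed face that carries the two cream valve sockets) so that it tips over and lies flat in the tray with the sockets on top; after that push the tray by its front board until it is fully home. Leave the other things on the bench and shelf where they are, and finish clear of everything.

Things in the scene. Friction and masses are not known exactly. Their poses are not given: they have to be found in the camera images.
- chassis: Loose aluminium radio chassis, about 0.4 kg: open box of 3 mm sheet, 140 mm long (own x), 50 deep (own y), 120 high as it stands on the tray floor (own z up). The +y face is closed (the deck), the -y face open. Origin: middle of the box. It starts in the unit's +y half of the tray, deck roughly to the unit's +y. Pushed to own -y it tips past balance at about 30 degrees, then falls by itself.
- deck_spot (a point): Bare spot on the outside of the chassis deck, mid-length, 95 mm above the tray floor as it stands; axes as the chassis (+y out of the deck). A push here tips it, one low down slides it. Lower on the deck two cream valve sockets, 34 mm wide, 8 proud, at own x = +-42, z = -22 mm from the box's middle. Lying deck up, the middle is 25 mm over the floor, moved about 85 mm; the tray has room for that.
- tray (a joint): Slide of the wooden tray: 0 m = fully home against its stop, grows as the tray is pulled out towards the unit's -x (the robot), 0.225 at most. It stays where it is left; about 3 N of friction, no spring, no latch.
- tray_front (a point): Middle of the outer face of the tray's front board, 45 mm above the bench; moves with the tray; axes as the shelf unit's, so the tray is pushed home along +x. The board is 12 mm thick, 326 mm wide, from 8 to 70 mm above the bench. When the tray is home this face is still 55 mm in front of the shelf's edge.
- tray_floor (a point): Middle of the tray's inner floor (top surface, 18 mm above the bench); moves with the tray; axes as the shelf unit's. Inside, the tray is about 240 mm along x by 300 mm along y; side and back walls reach 27 mm above its floor.
- shelf_unit: Fixed low wooden shelf with the tray's runners. Origin: middle of the shelf's front edge, at bench level; +x goes in under the shelf, the tray comes out to -x. Shelf board 440 mm wide (y), 260 mm deep, its underside 100 mm and its top 118 mm above the bench; a small receiver and tins on its back half reach 193 mm. Runners beside the tray, 22 mm high, reach 230 mm in front of the edge.
- valve_socket: Bystander, loose: cream ceramic valve socket, 38 mm across, 20 mm high, standing on the bench. Origin at the centre of its underside.
- coil_former: Bystander, loose: brass coil former (spool), 42 mm across, 57 mm high, standing on the bench. Origin at the centre of its underside.
- earpiece: Bystander, loose: green enamel headphone earpiece, 58 mm across, 26 mm high, lying on the shelf board. Origin at the centre of its underside.
- screw_jar: Bystander, loose: amber glass jar with steel cap, 56 mm across, 75 mm high, on the bench. Origin at the centre of its underside.
- screwdriver: Bystander, loose: red-handled screwdriver, 170 mm long, lying on the bench. Origin underneath it.
- mug: Bystander, loose: blue mug, 76 mm across, 85 mm high, on the bench. Origin at the centre of its underside.
Not all that is in view belongs to the job. Several things have the shape of the chassis; the one meant has the colours described above.

How it is judged (in metres and radians):
On the way, in this order (a step that is already met when the one before it is completed fails the run):
1. the chassis lies flat in the tray, deck and sockets up, while the tray is still out (angle between chassis's own y axis and vertical below 0.1 rad and z of chassis in the frame of tray_floor between 0.019 and 0.031 m and x of chassis in the frame of tray_floor between -0.07 and 0.07 m and y of chassis in the frame of tray_floor between -0.1 and 0.1 m and value of joint tray above 0.1 m), for 0.2 s.
2. the tray is pushed fully home (value of joint tray below 0.006 m), for 0.2 s.
At the end, for the whole second after the job is handed in: the tray is within 6 mm of fully home; the chassis lies at rest flat on the tray floor inside the tray, deck and sockets up, within 0.1 rad of level (value of joint tray below 0.006 m and angle between chassis's own y axis and vertical below 0.1 rad and z of chassis in the frame of tray_floor between 0.019 and 0.031 m and x of chassis in the frame of tray_floor between -0.07 and 0.07 m and y of chassis in the frame of tray_floor between -0.1 and 0.1 m and linear speed of chassis below 0.02 m/s); the robot touches nothing.
It fails at once if the chassis is lifted (its middle rises more than 95 mm above the tray floor; tipping raises it to 65 mm) (z of chassis in the frame of tray_floor above 0.095 m).
It fails at once if a bystander on the bench or shelf is moved more than 15 mm (distance of any of valve_socket, coil_former, earpiece, screw_jar, screwdriver, mug from where it was at the start of the episode above 0.015 m).
It also fails if it takes over 50 s, if anything falls off the work surface, if the arm or the gripper's body presses on something with over 40 N, if the wrist force passes 120 N, or if a joint passes its speed limit or range.

### The arm

A 7-joint arm with a two-finger parallel gripper is mounted at the origin on the work surface. World frame = base frame: x ahead of the robot, y to its left, z up, the work surface at z = 0. Lengths are in m, angles in degrees, forces in N, time in s.
With the tool pointing down it reaches from about 0.35 to 0.775 m from the base axis. Payload 3.1 kg.
Tool frame: the origin (TCP) lies on the centre line of the jaws, within the pads' length; the fingertips stand 17 mm ahead of it and the grasp point (between the pads) lies 2 mm behind it (robot.tip_reach is the distance from the TCP to the fingertips, in m); z points along the fingers, y is the line along which they close (so a half turn about z gives the same grasp; the last joint's range is limited). The gripper opens to 85 mm and grips with 20 to 120 N. Pads are 22 mm wide; open, the fingers measure 114 mm over their backs; the gripper's body (76 mm by 85 mm) begins 54 mm behind the grasp point. The pads swing forward as they close: fully open they stand 13 mm farther back than shut.
Start: joints at [72.554, 17.813, 0.802, 86.603, -0.252, 75.585, -1.558], TCP at [0.143, -0.531, 0.248] pointing down, gripper open.
Joint ranges: [-154.91, 154.91], [-16.99, 109.72], [-72.82, 74.43], [7.12, 147.25], [-82.49, 262.49], [11.32, 116.49], [-174.64, 174.64]. Speed limits (degrees/s): [159.86, 159.86, 180, 180, 180, 180, 180].

### API

Orientations are given as [roll, pitch, yaw] about the fixed x, y, z axes, in that order (R = Rz(yaw) Ry(pitch) Rx(roll)).
In Python, from station import robot, fingers, vision, workorder, recognise gives the robot as it stands. Calls block until the motion is done:
- robot.move_to(position, orientation): joint-space move of the TCP to a pose.
- robot.line_to(position, orientation=None, velocity=0.15, f_stop=None): straight line of the TCP; orientation=None keeps the orientation; velocity is the mean speed in m/s. With f_stop (N) it stops when the force on the tool has changed by that much, and returns True; else False.
- robot.move_j(angles): joint-space move.
- fingers.gripper_to(opening, force=None): opening from 0.0 (shut) to 1.0 (fully open); force is the grip in N (None keeps the last); returns when the fingers have stopped.
- robot.pause(seconds).
- robot.inverse_kinematics(position, orientation): joint angles nearest the present ones, or None.
- vision.grab_frame(name): name is "side" or "top" or "wrist"; returns the picture (420x560x3 uint8, red, green, blue); there is no depth.
- vision.calibration(name): a dict with "mtx" (3x3 intrinsics, pixels), "k1" (the pictures are not rectified: a ray, as slopes to the right and down, at radius r is drawn at 1 + k1 r^2 times it, then the intrinsics apply), "extrinsics" (4x4, takes a point from world to camera coordinates); the wrist camera has in their place "T_tool_cam" (4x4, takes a point from camera to tool coordinates, whose origin is the TCP and whose axes are the flange's). Camera axes: x right, y up, looking along -z (the intrinsics and any distortion apply to the point x, -y, -z); pixel columns grow to the right and rows downward; lengths in m; the calibration is good to about 2 mm. A picture is of the moment at which its call begins: read the wrist's pose just before it. calibration takes no time and is no camera call.
A pose or a line that the arm cannot do raises robot.PlanningError and nothing moves.
- workorder.close_job(): hands the job in; it is judged then, once.
Trained networks look in the newest picture that a camera, given by its name, has taken for a name from the list of things; names that differ only in an ending like _2 or _b are one class to them, and where a whole thing is asked for, a point or a joint stands for the part that bears it (a point fixed in the world has none). Each returns a list of dicts, best first, with "p" (0 to 1); they miss things now and then, are a little off and sometimes report something else, mostly with a low value. They report only what shows in the picture. A call takes as long as a camera call. They do not tell look-alikes from the thing itself.
- recognise(label, camera): "rect" ([centre column, centre row, width, height] in pixels, round what is visible of it).
Readings, each from a call of its own:
- robot.current_time_s(): time.
- robot.current_joint_positions(): joint angles.
- robot.current_dq(): joint speeds.
- robot.current_joint_torque(): joint torques, N m.
- robot.current_tool_pos(): TCP position.
- robot.current_eef_rot(): TCP orientation.
- robot.current_contact_force(): force on the tool from outside, world axes, zero at the start.
- robot.current_torque(): the same for the moment, N m.
- robot.current_finger_gap(): opening from 0.0 (shut) to 1.0 (fully open).
- robot.current_gripper_force(): force on a finger pad.
Only numpy, scipy, OpenCV 4.12 (cv2) and the standard library are available. Lean on these libraries where they do the work, as an engineer would, in place of code of your own. Each camera call takes 0.05 s, during which the arm holds its last target. There are 200 camera calls.

## Working session

There is one attempt and no reset: what is moved stays moved. The work goes in short steps, each a Python script; the robot and the scene stay as the last script left them, time stands still between calls to the robot, and variables do not carry over. Pictures are saved under pics/ and viewed, at most 10 in all, crops included, and the job is handed in when it is done.

```bash
mkdir -p pics; ls
cat > h.py <<'E'
import numpy as np, cv2
from station import robot, fingers, vision, workorder, recognise
def save(cam,fn):
    im=vision.grab_frame(cam); cv2.imwrite('pics/'+fn,im[:,:,::-1]); return im
def ray(cam,u,v):
    c=vision.calibration(cam); K=np.array(c['mtx']);k=c['k1']
    p=cv2.undistortPoints(np.array([[[u,v]]],float),K,np.array([k,0,0,0.]))[0,0]
    E=np.array(c['extrinsics']); R,t=E[:3,:3],E[:3,3]
    return -R.T@t, R.T@np.array([p[0],-p[1],-1])
def at_z(cam,u,v,z):
    o,d=ray(cam,u,v); return o+d*(z-o[2])/d[2]
def proj(cam,P):
    c=vision.calibration(cam); K=np.array(c['mtx']);k=c['k1'];E=np.array(c['extrinsics'])
    q=E[:3,:3]@np.array(P)+E[:3,3]; a=np.array([q[0],-q[1]])/-q[2]; a=a*(1+k*(a@a))
    return (K@np.array([a[0],a[1],1]))[:2]
E
python3 - <<'E'
from h import *
for c in('side','top'):
    save(c,c+'0.png'); o,d=ray(c,280,210); print(c,o.round(3),d.round(2),vision.calibration(c)['mtx'],vision.calibration(c)['k1'])
    for l in('chassis','deck_spot','tray','shelf_unit','valve_socket','coil_former','screw_jar','screwdriver','mug','earpiece'):
        print(l,[(np.round(r['rect']).tolist(),round(r['p'],2)) for r in recognise(l,c)])
E
```

```text
pics
side [0.036 0.814 1.206] [ 0.33 -0.57 -0.76] [[523.64371604   0.         278.07636456]
 [  0.         523.64371604 215.45105336]
 [  0.           0.           1.        ]] 0.01618063454064354
chassis [([224.0, 256.0, 47.0, 59.0], 0.87), ([289.0, 400.0, 72.0, 38.0], 0.84), ([304.0, 338.0, 42.0, 75.0], 0.78), ([308.0, 156.0, 48.0, 56.0], 0.57)]
deck_spot [([305.0, 338.0, 52.0, 78.0], 0.93), ([222.0, 258.0, 55.0, 67.0], 0.83), ([308.0, 158.0, 48.0, 52.0], 0.77), ([287.0, 401.0, 71.0, 38.0], 0.63)]
tray [([237.0, 259.0, 143.0, 131.0], 0.75), ([168.0, 358.0, 16.0, 16.0], 0.48)]
shelf_unit [([196.0, 229.0, 228.0, 203.0], 0.81)]
valve_socket [([168.0, 356.0, 16.0, 18.0], 0.44), ([191.0, 204.0, 19.0, 16.0], 0.32)]
coil_former [([157.0, 321.0, 25.0, 24.0], 0.61)]
screw_jar [([382.0, 143.0, 17.0, 32.0], 0.88), ([237.0, 260.0, 148.0, 128.0], 0.35)]
screwdriver []
mug [([200.0, 370.0, 37.0, 51.0], 0.82)]
earpiece [([191.0, 204.0, 18.0, 14.0], 0.54)]
top [ 0.325 -0.021  1.772] [ 0.11  0.02 -0.99] [[536.91707789   0.         282.9379117 ]
 [  0.         536.91707789 208.16687662]
 [  0.      
[... 212 characters left out ...]
ot [([195.0, 281.0, 54.0, 22.0], 0.94), ([371.0, 191.0, 50.0, 39.0], 0.85), ([224.0, 188.0, 33.0, 51.0], 0.79), ([139.0, 300.0, 52.0, 38.0], 0.71)]
tray [([241.0, 191.0, 113.0, 96.0], 0.76), ([145.0, 228.0, 29.0, 35.0], 0.5)]
shelf_unit [([256.0, 149.0, 149.0, 177.0], 0.61), ([241.0, 193.0, 109.0, 98.0], 0.46)]
valve_socket [([250.0, 135.0, 14.0, 15.0], 0.39)]
coil_former [([163.0, 173.0, 16.0, 18.0], 0.72), ([434.0, 240.0, 24.0, 18.0], 0.66)]
screw_jar [([433.0, 242.0, 24.0, 17.0], 0.55)]
screwdriver [([410.0, 180.0, 6.0, 53.0], 0.63), ([433.0, 241.0, 22.0, 18.0], 0.31)]
mug [([144.0, 230.0, 28.0, 34.0], 0.9)]
earpiece [([249.0, 136.0, 11.0, 12.0], 0.61), ([146.0, 230.0, 29.0, 37.0], 0.38)]
```

Run:
```python
import cv2
a=cv2.imread('pics/side0.png');b=cv2.imread('pics/top0.png')
cv2.imwrite('pics/s1.png',cv2.resize(a[130:410,120:400],(600,600),interpolation=cv2.INTER_CUBIC))
cv2.imwrite('pics/t1.png',cv2.resize(b[50:320,110:470],(800,600),interpolation=cv2.INTER_CUBIC))
```

```text
(no output)
```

View pics/s1.png

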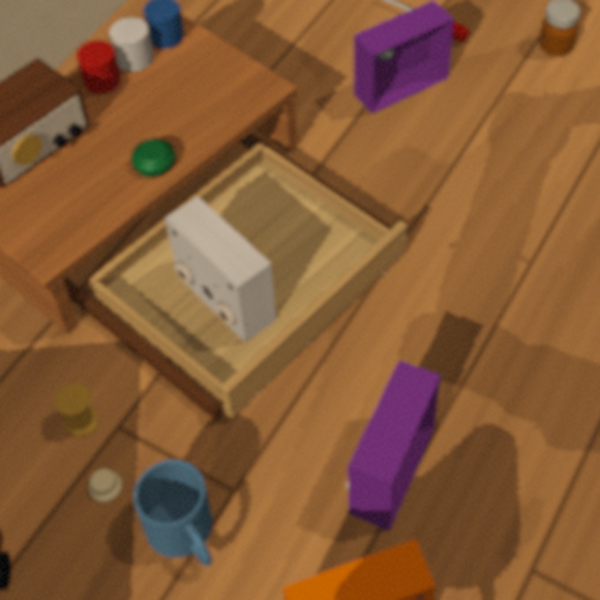

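View pics/t1.png

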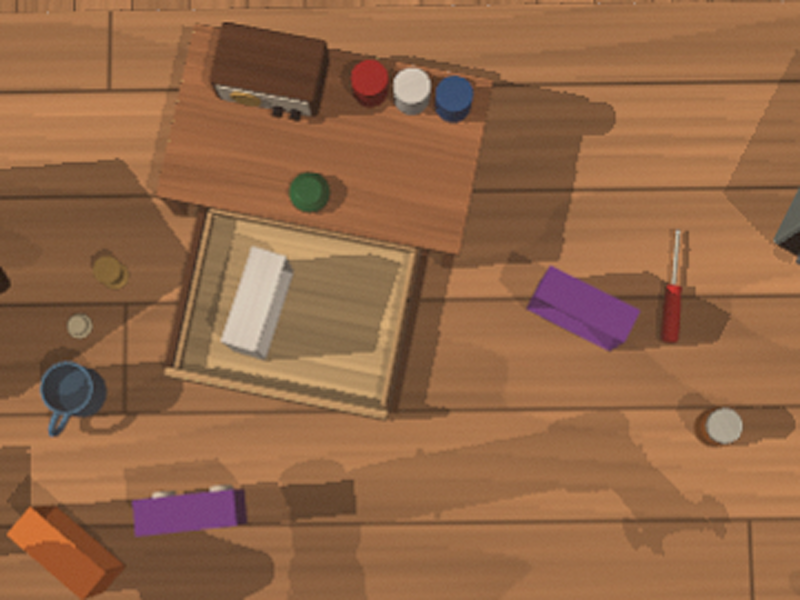

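The tray holds the only aluminium/white chassis, at side (224,256) and top (224,186), with cream sockets on its deck facing the unit's +y. The look-alikes are purple at side (308,156) and (304,338), and orange at (289,400), so none of those fits. Next I'll fit the poses and overlay them on an enlarged crop.

```bash
cat >> h.py <<'E'
def Rz(a): return np.array([[np.cos(a),-np.sin(a),0],[np.sin(a),np.cos(a),0],[0,0,1]])
def box(T,yaw,c,s):
    return [T+Rz(yaw)@(np.array(c)+np.array(s)/2*np.array([i,j,k])) for i in(-1,1) for j in(-1,1) for k in(-1,1)]
def draw(im,cam,pts,off,sc,col):
    q=[tuple(np.round((proj(cam,p)-off+.5)*sc).astype(int).tolist()) for p in pts]
    for a in range(8):
        for b in(1,2,4):
            if not a&b: cv2.line(im,q[a],q[a|b],col,1)
E
cat > fit.py <<'E'
from h import *
f=lambda x,y:(x/800*360+110-.5,y/600*270+50-.5)
P=[at_z('top',*f(*p),z) for p,z in [((165,370),.07),((388,417),.07),((153,193),.118),((461,252),.118)]]
for p in P: print(p.round(4))
fw=P[0]-P[1]; sw=P[2]-P[3]
print('widths',np.linalg.norm(fw),np.linalg.norm(sw))
ya=[np.arctan2(-w[0],w[1]) for w in(fw,sw)]; print('yaw',np.degrees(ya))
yaw=np.mean(ya); U=(P[2]+P[3])/2; U[2]=0
F=(P[0]+P[1])/2; rel=Rz(yaw).T@(F-U); print('unit',U,'front rel',rel,'q',-rel[0]-.055)
# chassis top corners z=.138
C=[at_z('top',*f(*p),.138) for p in [(257,247),(291,262),(266,356),(223,342)]]
c=np.mean(C,0); l=(C[0]+C[1]-C[2]-C[3])/2; cy=np.arctan2(l[1],l[0])
print('ch',c,np.degrees(cy),[np.linalg.norm(C[i]-C[i-1]).round(3) for i in range(4)])
E
cat > ov.py <<'E'
from h import *
import sys
def overlay(U,yaw,q,c,cy,fn,s='side0.png',t='top0.png',H=.12,W=.05,zc=.078):
    out=[]
    for cam,f,o in(('side',s,(140,170)),('top',t,(165,120))):
        im=cv2.imread('pics/'+f)[o[1]:o[1]+200,o[0]:o[0]+133]; im=cv2.resize(im,(399,600),interpolation=cv2.INTER_CUBIC)
        U=np.array([U[0],U[1],0])
        draw(im,cam,box(U,yaw,[-.055-q+.006,0,.039],[.012,.326,.062]),np.array(o),3,(0,255,0))
        draw(im,cam,box(U,yaw,[.13,0,.109],[.26,.44,.018]),np.array(o),3,(255,255,0))
        draw(im,cam,box(np.array([c[0],c[1],zc]),cy,[0,0,0],[.14,W,H]),np.array(o),3,(0,0,255))
        out.append(im)
    cv2.imwrite('pics/'+fn,np.hstack(out))
E
cat >> fit.py <<'E'
from ov import overlay
overlay(U,yaw,-rel[0]-.055,c,cy,'ov1.png')
E
python3 fit.py
```

```text
[0.4903 0.3161 0.07  ]
[ 0.4195 -0.0037  0.07  ]
[0.7384 0.3266 0.118 ]
[ 0.6478 -0.1091  0.118 ]
widths 0.3275546386507886 0.44501355705753803
yaw [-12.4849656  -11.74458906]
unit [0.69310236 0.10871221 0.        ] front rel [-0.24290726 -0.00353005  0.07      ] q 0.18790725642154266
ch [0.5775803  0.17251014 0.138     ] -17.143386112613626 [np.float64(0.141), np.float64(0.052), np.float64(0.136), np.float64(0.063)]
```

View pics/ov1.png

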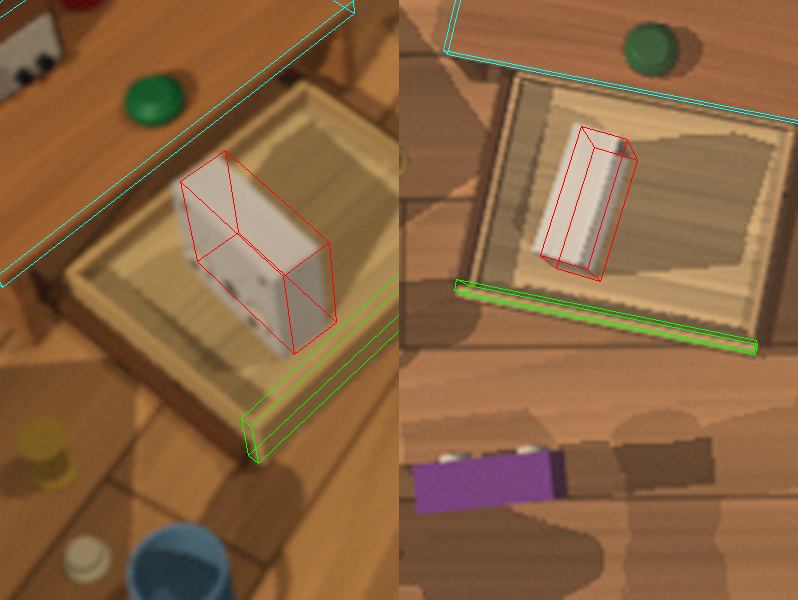

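The enlarged crop confirms the aluminium chassis: sockets visible on its deck at side crop (200–250, 265–315). The rough pose is about 8 mm off, so I'll refine it by silhouette fit.

```bash
cat > fit2.py <<'E'
from h import *
from scipy.optimize import minimize
from ov import overlay
M={};win={'side':(190,215,70,85),'top':(200,150,50,75)}
for cam in win:
    im=cv2.imread(f'pics/{cam}0.png'); hsv=cv2.cvtColor(im,cv2.COLOR_BGR2HSV)
    m=((hsv[...,1]<60)&(hsv[...,2]>70)).astype(np.uint8)
    x,y,w,h=win[cam]; z=np.zeros_like(m); z[y:y+h,x:x+w]=m[y:y+h,x:x+w]
    n,l,st,_=cv2.connectedComponentsWithStats(z); k=1+np.argmax(st[1:,4]); M[cam]=cv2.morphologyEx((l==k).astype(np.uint8),cv2.MORPH_CLOSE,np.ones((5,5)))
    print(cam,st[k])
def cost(v,cams=('side','top')):
    e=0
    for cam in cams:
        pts=box(np.array([v[0],v[1],.078]),v[2],[0,0,0],[.14,.05,.12])
        hull=cv2.convexHull(np.array([(proj(cam,p)+.5)*4 for p in pts],np.float32))
        x,y,w,h=win[cam]; a=np.zeros((420*4,560*4),np.uint8); cv2.fillConvexPoly(a,hull.astype(np.int32),1)
        a=cv2.resize(a*255,(560,420),interpolation=cv2.INTER_AREA)/255.
        e+=np.abs(a-M[cam]).sum()/M[cam].sum()
    return e
for cams in(('side','top'),('side',),('top',)):
    r=minimize(cost,[.583,.18,-.29],args=(cams,),method='Nelder-Mead',options=dict(initial_simplex=[[.583,.18,-.29],[.6,.18,-.29],[.583,.2,-.29],[.583,.18,-.2]],xatol=1e-4,fatol=1e-4))
    print(cams,r.x[:2].round(4),np.degrees(r.x[2]).round(2),round(r.fun,3))
    if len(cams)==2: overlay([.6931,.1087],np.radians(-12.1),.188,r.x[:2],r.x[2],'ov2.png')
E
python3 fit2.py
```

```text
side [ 198  223   50   65 1742]
top [210 161  32  50 970]
('side', 'top') [0.5817 0.1806] -18.48 0.19
('side',) [0.5828 0.1797] -20.97 0.123
('top',) [0.5822 0.181 ] -17.42 0.053
```

View pics/ov2.png

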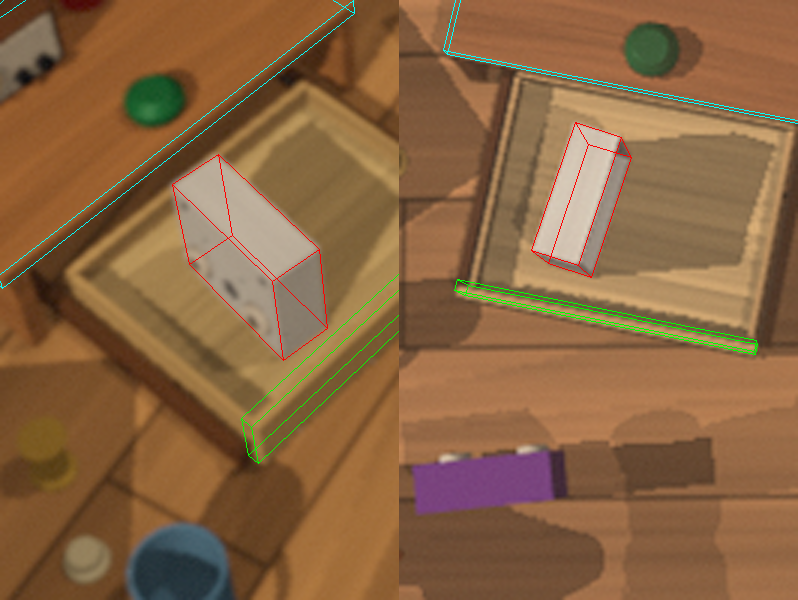

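Pose agreed across both views: centre (0.582, 0.1805), yaw −18.5°, height consistent, inside the tray's +y half. Tipping pushes next, with the tip 97 mm above the tray floor; at that height over-travel is harmless.

```bash
cat > push.py <<'E'
from h import *
c=np.array([.582,.1805,0]); cy=np.radians(-18.5); n=Rz(cy)@[0,1,0]
print(robot.current_eef_rot(),robot.current_time_s())
Z=.115+robot.tip_reach
P=lambda d,z: (c+n*(.025+d)+[0,0,z]).tolist()
best=None
for y in(71.5,-108.5,-18.5,161.5):
    q=robot.inverse_kinematics(P(.06,Z),[180,0,y]); print(y,None if q is None else np.round(q,0))
    if q is not None and y in(71.5,-108.5) and (best is None or abs(q[6])<abs(best[1][6])): best=(y,q)
y=best[0]; o=[180,0,y]
fingers.gripper_to(0.0)
robot.line_to([.143,-.531,.33])
robot.move_to([.45,-.05,.34],o)
robot.move_to(P(.06,.30),o)
robot.line_to(P(.06,Z))
f0=np.array(robot.current_contact_force())
for d in np.arange(.05,-.085,-.01):
    robot.line_to(P(d,Z),velocity=.05)
    print(round(d,3),((np.array(robot.current_contact_force())-f0)@n).round(2))
robot.pause(.5); save('side','side1.png'); save('top','top1.png'); print(robot.current_time_s())
a=cv2.imread('pics/side1.png');b=cv2.imread('pics/top1.png')
cv2.imwrite('pics/v1.png',np.hstack([cv2.resize(i,(400,600),interpolation=cv2.INTER_CUBIC) for i in(a[170:370,140:273],b[110:310,165:298])]))
E
python3 push.py
```

```text
[1.79999579e+02 1.25983455e-03 1.50629406e+01] 1.1
71.5 [  5.  47. -56.  75.  38.  77. -68.]
-108.5 [  8.  50. -62.  75.  43.  80. 109.]
-18.5 [   0.   42.  -44.   75.   29.   74. -152.]
161.5 [  6.  48. -58.  75.  40.  78.  21.]
0.05 -0.71
0.04 0.16
0.03 0.31
0.02 -0.1
0.01 0.45
-0.0 0.55
-0.01 1.29
-0.02 0.33
-0.03 1.93
-0.04 -0.41
-0.05 0.08
-0.06 0.16
-0.07 -0.27
-0.08 -1.18
12.7
```

View pics/v1.png

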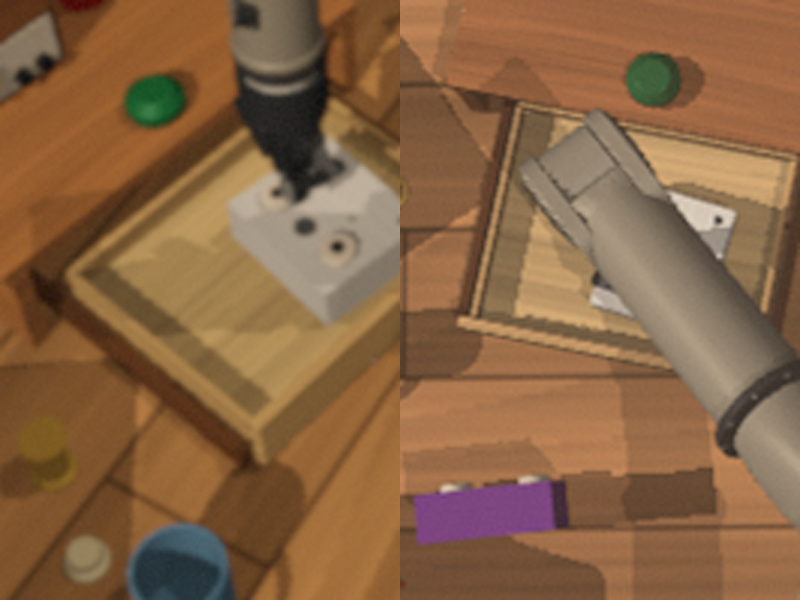

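The chassis now lies flat in the tray with its sockets up, at side crop (265,195) and (340,245). I'll retreat to in front of the tray and measure where it lies.

```bash
cat > m.py <<'E'
from h import *
from ov import overlay
yaw=np.radians(-12.1); ex=Rz(yaw)@[1,0,0]; F=np.array([.4549,.1562,0])
p=np.array(robot.current_tool_pos()); robot.line_to([p[0],p[1],.30])
for y in (77.9,-12.1,167.9,-102.1):
    s=[robot.inverse_kinematics((F+ex*d+[0,0,.055]).tolist(),[180,0,y]) for d in(-.05,.18)]
    print(y,[None if q is None else np.round(q,0) for q in s])
o=[180,0,77.9]
robot.move_to((F-ex*.07+[0,0,.30]).tolist(),o)
robot.line_to((F-ex*.06+[0,0,.055]).tolist(),o)
save('side','side2.png'); save('top','top2.png'); print(robot.current_time_s(),robot.current_tool_pos())
print([r['rect'] for r in recognise('chassis','top')])
c=np.array([.582,.1805])-.085*np.array([.317,.948])
overlay([.6931,.1087],yaw,.188,c,np.radians(-18.5),'ov3.png','side2.png','top2.png',H=.05,W=.12,zc=.043)
E
python3 m.py
```

```text
77.9 [array([ 19.,  28., -55., 116.,  30.,  51., -64.]), array([ 16.,  46., -47.,  83.,  35.,  66., -49.])]
-12.1 [array([   7.,   22.,  -38.,  116.,   19.,   47., -144.]), array([   7.,   41.,  -30.,   84.,   22.,   61., -130.])]
167.9 [array([ 27.,  36., -68., 116.,  40.,  57.,  16.]), array([ 23.,  55., -64.,  83.,  50.,  74.,  32.])]
-102.1 [array([ 23.,  31., -62., 116.,  35.,  53., 111.]), array([ -48.,   53.,   64.,   86.,  -50.,   72., -169.])]
16.6083 [0.39675418 0.16892968 0.05558653]
[[372.2, 192.1, 51.8, 37.1], [195.8, 281.6, 49.7, 21.9], [250.8, 197.3, 48.5, 56.2], [138.1, 299.5, 54.5, 44.3]]
```

View pics/ov3.png

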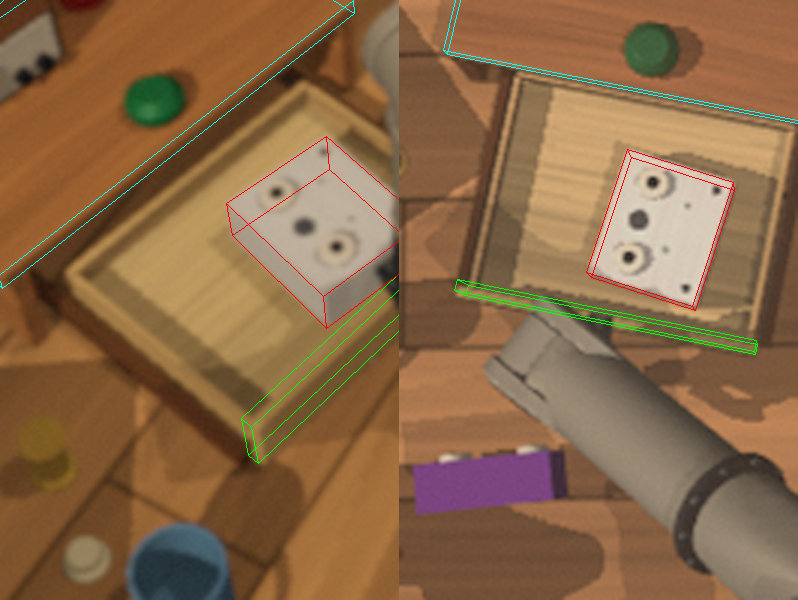

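The chassis sits exactly as predicted, about (−0.022, −0.035) in the tray frame, which is within limits. Pushing the tray home.

```bash
cat > home.py <<'E'
from h import *
yaw=np.radians(-12.1); ex=Rz(yaw)@[1,0,0]; F=np.array([.4549,.1562,0]); o=[180,0,77.9]
f0=np.array(robot.current_contact_force())
for d,v in((-.02,.06),(.08,.06),(.15,.06),(.21,.03)):
    s=robot.line_to((F+ex*d+[0,0,.055]).tolist(),o,velocity=v,f_stop=15)
    p=np.array(robot.current_tool_pos()); print(d,s,((p-F)@ex).round(4),(np.array(robot.current_contact_force())-f0).round(1))
    if s: break
robot.pause(.3); save('side','side3.png'); save('top','top3.png'); print(robot.current_time_s())
a=cv2.imread('pics/side3.png');b=cv2.imread('pics/top3.png')
cv2.imwrite('pics/v2.png',np.hstack([cv2.resize(i,(400,600),interpolation=cv2.INTER_CUBIC) for i in(a[170:370,140:273],b[110:310,165:298])]))
E
python3 home.py
```

```text
-0.02 False -0.0202 [ 0.3  1.  -0. ]
0.08 False 0.08 [-2.2  2.   0.2]
0.15 False 0.1506 [-1.2 -0.1 -0. ]
0.21 True 0.17 [-0.2  0.3  0. ]
21.9833
```

View pics/v2.png

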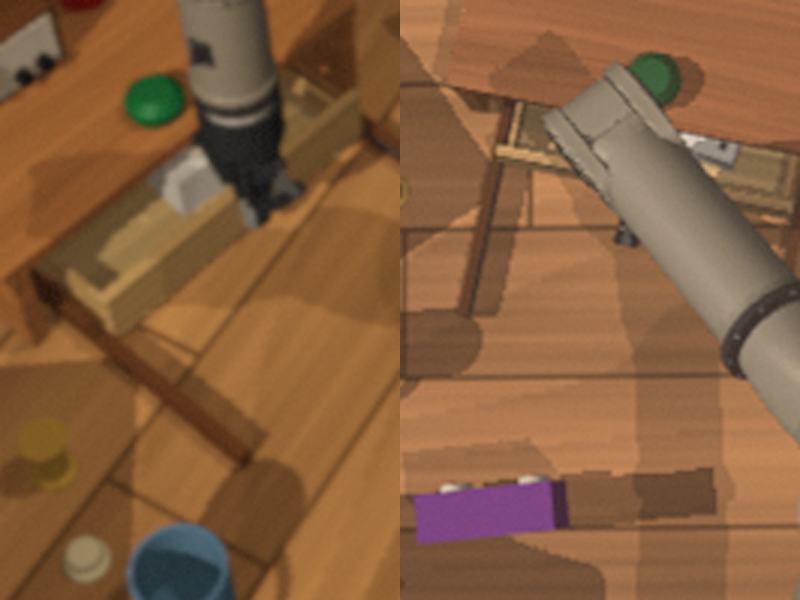

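The front board is now close to the shelf and the tray stopped on a force rise. I'll press again gently to check the stop is firm, then retreat and compare the front position with the home value.

```bash
cat > home2.py <<'E'
from h import *
from ov import overlay
yaw=np.radians(-12.1); ex=Rz(yaw)@[1,0,0]; F=np.array([.4549,.1562,0]); o=[180,0,77.9]
robot.line_to((F+ex*.16+[0,0,.055]).tolist(),o)
for f in(12,25):
    s=robot.line_to((F+ex*.20+[0,0,.055]).tolist(),o,velocity=.015,f_stop=f)
    p=np.array(robot.current_tool_pos()); print(f,s,((p-F)@ex).round(4),np.round(robot.current_contact_force(),1))
robot.line_to((F+ex*.10+[0,0,.055]).tolist(),o)
robot.line_to((F+ex*.0+[0,0,.20]).tolist(),o)
robot.move_to([.35,-.25,.32],o)
save('side','side4.png'); save('top','top4.png'); print(robot.current_time_s(),np.round(robot.current_contact_force(),1))
c=np.array([.582,.1805])-.085*np.array([.317,.948])+.188*ex[:2]
overlay([.6931,.1087],yaw,0,c,np.radians(-18.5),'ov4.png','side4.png','top4.png',H=.05,W=.12,zc=.043)
E
python3 home2.py
```

```text
12 True 0.17 [ 0.4 -0.2 -0.3]
25 True 0.1697 [ 0.5  0.2 -0.9]
28.0417 [-0.7 -0.1  0.4]
```

View pics/ov4.png

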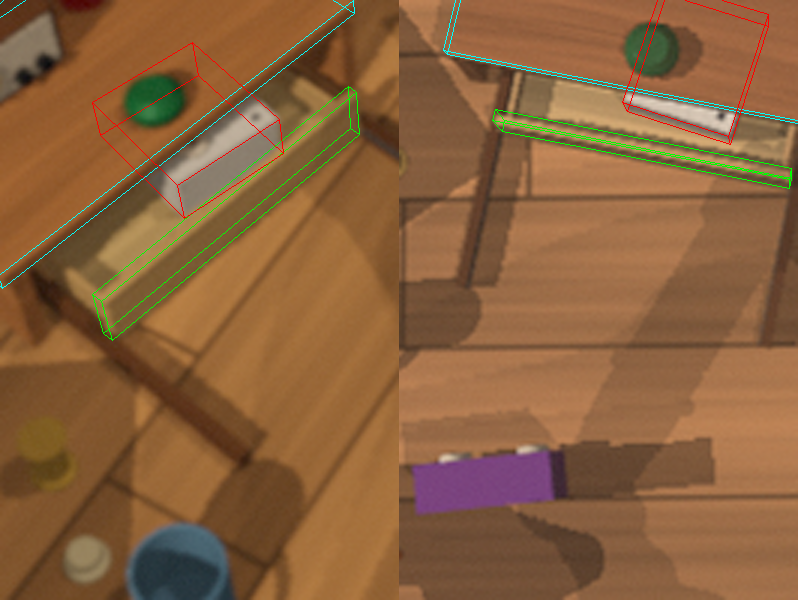

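The front board matches the home overlay and the stop held firm at 0.170 m on repeated presses. The chassis is flat, sockets up, and the bystanders in view are unmoved.

```bash
python3 -c "
from h import *
print(workorder.close_job())"
```

```text
the job is handed in; nothing more can be done
None
```

I tipped the chassis flat in the tray with its sockets up, then pushed the tray in against its stop. I handed the job in at about 28 s with the arm clear; the result was not reported back.

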